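# Seat the loose crank on the lift's hidden drive and wind the sample up

### The arm

A 6-joint arm with a two-finger parallel gripper is mounted at the origin on a cart in front of the work surface, level with it; the furniture and walls round the work are solid. World frame = base frame: x ahead of the robot, y to its left, z up, the work surface at z = 0. Lengths are in m, angles in rad, forces in N, time in s.
With the tool pointing down it reaches from about 0.275 to 0.775 m from the base axis. Payload 14.6 kg.
Tool frame: the origin (TCP) lies midway between the tips of the shut fingers; the grasp point (between the pads) lies 19 mm behind it; z points along the fingers, y is the line along which they close (so a half turn about z gives the same grasp; the last joint's range is limited). The gripper opens to 85 mm and grips with 20 to 120 N. Pads are 22 mm wide; open, the fingers measure 114 mm over their backs; the gripper's body (76 mm by 85 mm) begins 54 mm behind the grasp point. The pads swing forward as they close: fully open they stand 13 mm farther back than shut.
Start: joints at [1.121, 0.263, -0.048, 1.259, 0, 1.415], TCP at [0.153, 0.502, 0.231] pointing down, gripper open.
Joint ranges: [-2.65, 2.65], [-0.89, 1.7], [-1.18, 1.37], [-2.13, 2.11], [-1.35, 1.29], [-3.14, 3.14]. Speed limits (rad/s): [1.89, 1.89, 2.57, 2.79, 3.14, 3.14].

### API

Orientations are given as a unit quaternion [x, y, z, w].
In Python, from rig import env gives the robot as it stands.
- The arm moves only by the shell command python3 -m handwheel 'ROWS' [FORCE]. ROWS is JSON, a list of rows, each a list of 5 numbers: the finger opening in cm, from 0 to 8.54, then the shift along the tool's x, y, z in cm, then the turn about the tool's z in degrees. A call has 1 to 12 rows; each row shifts and turns the commanded pose from where the row before left it, along the tool's axes as they then stand; what a row does not reach is not made up. A row lasts 1/12 s, in which the tool goes at most 41.7 mm and 7.16 degrees, less where a joint would pass 70% of its speed; a pose out of reach is approached as far as the arm can. A call with a gripper value outside its range is refused whole. The fingers move at their own pace and stop on an object; FORCE is the grip in N (left out, the last holds). Time passes only in rows, so rows that do not move let the fingers close. It gives the time, the measured TCP pose, the force, the opening and the grip force at its end, in the units of the state.
- env.get_obs(): the state, without advancing time (a new reading comes with each control period).
- env.capture(name): name is "side" or "top" or "wrist"; returns the picture (420x560x3 uint8, red, green, blue); there is no depth.
- env.camera_info(name): a dict with "fx", "fy", "cx", "cy" (pixels), "world_to_cam" (4x4, takes a point from world to camera coordinates). Camera axes: x right, y down, z forward; pixel columns grow to the right and rows downward; lengths in m; the calibration is good to about 2 mm. A picture is of the moment at which its call begins: read the wrist's pose just before it. camera_info takes no time and is no camera call; for the wrist camera it gives the pose at the moment of the call.
- env.hand_in(): hands the job in; it is judged then, once.
The state is a dict: "clock": time; "joint_positions": joint angles; "joint_vel": joint speeds; "joint_efforts": joint torques, N m; "tool_pos": TCP position; "ee_rot": TCP orientation; "force": force on the tool from outside, world axes, zero at the start; "torque": the same for the moment, N m; "finger_gap": opening from 0.0 (shut) to 1.0 (fully open); "grip_force": force on a finger pad.
Only numpy, scipy, OpenCV 4.12 (cv2) and the standard library are available. Lean on these libraries where they do the work, as an engineer would, in place of code of your own. Each camera call takes 0.05 s, during which the arm holds its last target. There are 200 camera calls.

### The job

Take the loose crank from its stand, put it down the throat of the sample lift and feel for the hidden drive blade, pressing only lightly while you turn it until the fork drops right home. Then wind it clockwise until the platform with the dish stands at its top stop, without forcing anything, and let go, leaving the crank seated in the lift, the dish on the platform and everything else undisturbed.

Things in the scene. Friction and masses are not known exactly. Their poses are not given: they have to be found in the camera images.
- lift: Crank-driven sample lift, screwed down: grey base plate 116 x 220 x 12 mm, an upright aluminium throat tube (42 mm outside, 54 mm at its mouth) and beside it a tray platform on two rods. Origin: on the bench surface, on the throat's axis, z up; the plate spans y = -48 to +172 mm and x = +-58 mm. A hidden drive in the throat lifts the platform.
- throat_mouth (a point): centre of the throat's mouth, on its upright axis, 105 mm above the bench; axes as the lift's. The bore is 26.5 mm wide; a funnel over the top 12 mm opens to 38 mm
- drive_zone (a point): point on the throat's axis, 46 mm below the mouth; axes as the lift's. Near here, out of sight, is the drive: an upright flat blade 6 mm thick, 18 mm long, 12 mm high, on a 23 mm disc, centred on the axis. Its top edge is anywhere 40 to 52 mm below the mouth, its long direction anywhere within 0.70 rad (40 deg) either side of the lift's x axis: both must be felt
- drive_low (a point): point on the throat's axis, 70 mm below the mouth: the lowest the drive's disc can be pushed. The drive is sprung against being pressed down: 2.4 N to start, 6 N at the end of its 6 mm travel, then solid. It turns only clockwise seen from above from where it starts, against about 0.08 N m, stays where it is left, and has a hard stop at both ends
- crank_hub (a point): Loose steel crank, 0.22 to 0.34 kg, upright in its stand at the start. Point on the stem's axis in the hub block, where to hold it for lifting and seating: block 22 mm along x, 16 mm along y, grip on the two y sides (free from 12 mm above to 16 mm below). z up along the stem. A flat arm 8 mm thick (top 16 mm below this point) runs along +x to the handle, 50 mm off; opposite is a round counterweight
- crank_tip (a point): centre of the crank's lower end on the stem axis, 100 mm below crank_hub, 10 mm above the bench while in the stand; same axes. The stem is 24 mm thick, its last 26 mm tapering to a 21 mm fork: two prongs with an open slot between, 9 mm wide, 14 mm deep, along x. It straddles the blade, either way round, only when within about 12 deg of it; home, the prongs stand on the disc, 12 mm below the blade's top
- crank_handle (a point): point on the axis of the crank's round upright black handle, 17 mm thick (from 20 mm above to 34 mm below this point), 50 mm from the stem along the crank's x, 20 mm higher than crank_hub. It spins freely, so it can be held while cranking round (x, y here spin with it). Left alone in the throat the crank may lean up to 0.12 rad
- stand: The crank's fixed stand, grey block 56 x 56 x 55 mm with an upright hole 27 mm wide, 45 mm deep; origin under its centre on the bench
- platform (a joint): height of the lift's platform above its lowest position, m: 0 at the start, 0.040 at the top stop; one whole clockwise turn of the drive goes from bottom to top (0.00637 m per rad), nothing beyond
- platform_top (a point): centre of the upper face of the platform (aluminium tray 71 x 90 mm, rim 6 mm high), 112 mm along the lift's +y from the throat, 40 mm above the bench when down
- dish_center (a point): centre of the covered sample dish, 62 mm across and 14 mm high, that rides loose on the platform
- sticky_pad: note pad 76 x 76 x 12 mm, a bystander; origin under its centre
- marker_1: marker pen, 139 mm long, a bystander; origin under its centre
- marker_2: marker pen, 139 mm long, a bystander; origin under its centre
- tape_roll: tape roll 90 mm, 19 mm high, a bystander; origin under its centre
- tube_rack: rack of small tubes 66 x 142 x 47 mm, a bystander; origin under its centre
- slide_box: box 36 x 86 x 30 mm, a bystander; origin under its centre
- pen: black pen, 132 mm long, a bystander; origin under its centre
- flask: flat culture flask 48 x 101 x 25 mm, lying, a bystander; origin under its centre
- usb_stick: memory stick 18 x 54 x 8 mm, a bystander; origin under its centre
Things that resemble listed ones, but are neither listed nor needed, are in the scene too. Leave any green or orange look-alike of the part that bears dish_center alone.

How it is judged:
On the way, in this order (a step that is already met when the one before it is completed fails the run):
1. the crank's fork is down the lift's throat (z of crank_tip in the frame of lift below 0.071 m and horizontal distance between crank_tip and lift below 0.006 m), for 0.1 s.
2. the seated crank has begun to raise the platform (z of crank_tip in the frame of lift below 0.058 m and horizontal distance between crank_tip and lift below 0.006 m and angle between crank_tip's own z axis and vertical below 0.2 rad and value of joint platform above 0.006 m), for 0.1 s.
At the end, for the whole second after the job is handed in: The platform is at its top stop (within 3 mm: above 37 mm) and at rest, the dish lies on it (within 20 mm of its centre), and the released crank stands at rest in the lift's throat, its fork at least 47 mm below the mouth, within 6 mm of the throat's axis and tilted less than 0.2 rad (value of joint platform above 0.037 m and velocity of joint platform below 0.005 m/s and z of crank_tip in the frame of lift below 0.058 m and horizontal distance between crank_tip and lift below 0.006 m and angle between crank_tip's own z axis and vertical below 0.2 rad and linear speed of crank below 0.02 m/s and horizontal distance between dish_center and platform_top below 0.02 m and z of dish_center in the frame of platform_top between -0.003 and 0.015 m); the robot touches nothing.
It fails at once if the crank is forced: its contact forces on the lift and its drive add up to more than 90 N (contact force between crank and lift above 90 N).
It fails at once if the sample dish falls off the platform or is touched by the robot (horizontal distance between dish_center and platform_top above 0.03 m or contact force between dish and the arm above 0.5 N or contact force between dish and the fingers above 0.5 N).
It fails at once if a bystander is moved by more than 15 mm (distance of any of sticky_pad, marker_1, marker_2, tape_roll, tube_rack, slide_box, pen, flask, usb_stick from where it was at the start of the episode above 0.015 m).
It also fails if it takes over 72 s, if anything falls off the work surface, if the arm or the gripper's body presses on something with over 40 N, if the wrist force passes 120 N, or if a joint passes its speed limit or range.

## Working session

There is one attempt and no reset: what is moved stays moved. The work goes in short steps, Python scripts to look and compute and a shell command to move; the robot and the scene stay as the last step left them, time stands still between calls to the robot, and variables do not carry over. Pictures are saved under pics/ and viewed, at most 12 in all, crops included, and the job is handed in when it is done.

```bash
ls; mkdir -p pics; python3 - <<'E'
from rig import env
import cv2,numpy as np
o=env.get_obs();print({k:np.round(v,3) for k,v in o.items()})
for n in ['side','top']:
    cv2.imwrite(f'pics/{n}0.png',env.capture(n)[:,:,::-1])
    c=env.camera_info(n);print(n,c['fx'],c['cx'],c['cy'],np.round(c['world_to_cam'],3).tolist())
E
```

```text
pics
{'clock': np.float64(0.0), 'joint_positions': array([ 1.121,  0.264, -0.049,  1.259, -0.   ,  1.415]), 'joint_vel': array([-0.001,  0.001, -0.   , -0.001, -0.001, -0.001]), 'joint_efforts': array([ 4.0000e-03, -6.3762e+01,  3.8456e+01,  1.3000e-02,  0.0000e+00,
       -0.0000e+00]), 'tool_pos': array([0.152, 0.502, 0.231]), 'ee_rot': array([ 0.147,  0.989, -0.001, -0.   ]), 'force': array([0.699, 0.477, 0.345]), 'torque': array([ 0.026, -0.025, -0.049]), 'grip_force': np.float64(0.0), 'finger_gap': np.float64(0.999)}
side 387.6014400847718 276.59120823345523 217.174455208281 [[-0.949, -0.316, -0.006, 0.505], [-0.193, 0.597, -0.779, 0.121], [0.249, -0.738, -0.627, 1.321], [0.0, 0.0, 0.0, 1.0]]
top 509.8842391416406 287.56317262024015 211.8421023679444 [[-0.024, -1.0, 0.005, 0.105], [-0.977, 0.022, -0.213, 0.515], [0.213, -0.01, -0.977, 1.647], [0.0, 0.0, 0.0, 1.0]]
```

View pics/top0.png

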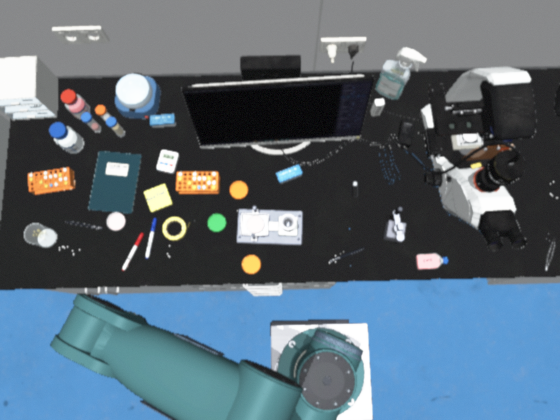

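View pics/side0.png

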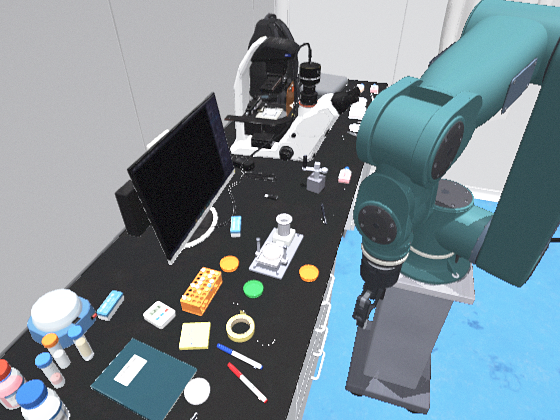

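The top view shows the lift at about (270,226), with its throat at (289,222) and the white dish on the platform at (254,224). The crank in its stand is at (397,224). The look-alike dishes are orange at (238,190) and (251,264), and green at (217,222); I will leave them alone. The only other small part is a dark one at (355,185), which has no stand. I choose (397,224) as the crank and will check it in one crop.

```bash
python3 - <<'E'
import cv2,numpy as np
a=cv2.imread('pics/top0.png');s=cv2.imread('pics/side0.png')
f=lambda i,x,y,w,h,k:cv2.resize(i[y:y+h,x:x+w],None,fx=k,fy=k,interpolation=cv2.INTER_CUBIC)
A=f(a,230,200,80,50,5);B=f(a,370,195,80,50,5)
C=f(s,240,200,80,70,5)[:300];C=f(s,245,205,66,75,4);D=f(s,295,150,66,75,4)
o=np.zeros((560,800,3),np.uint8);o[:250,:400]=A;o[:250,400:]=B;o[255:555,:264]=C;o[255:555,400:664]=D
cv2.imwrite('pics/crop1.png',o)
E
```

```text
(no output)
```

View pics/crop1.png

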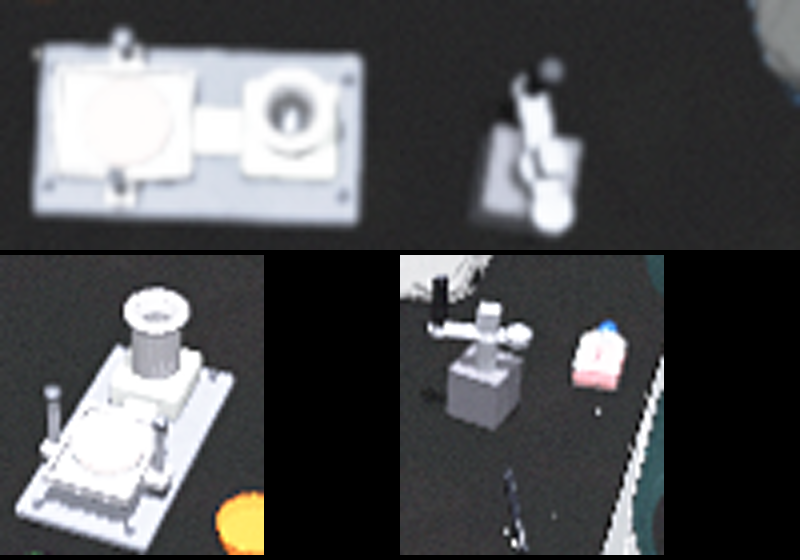

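The crop confirms the choice: a crank in a grey block at top (397,224), with a black handle, arm and round counterweight. The lift has an open throat and the white dish on its tray.

```bash
cat > h.py <<'E'
from rig import env
import cv2,numpy as np
from scipy.spatial.transform import Rotation as R
def ray(c,p,z):
    W=np.array(c['world_to_cam']);r=W[:3,:3].T
    o=-r@W[:3,3];d=r@np.array([(p[0]-c['cx'])/c['fx'],(p[1]-c['cy'])/c['fy'],1])
    return (o+d*(z-o[2])/d[2])[:2]
def proj(c,P):
    W=np.array(c['world_to_cam']);q=W[:3,:3]@P+W[:3,3];return c['fx']*q[0]/q[2]+c['cx'],c['fy']*q[1]/q[2]+c['cy']
def shot(n,name):
    c=env.camera_info(n);im=env.capture(n)[:,:,::-1].copy();cv2.imwrite(f'pics/{name}.png',im);return c,im
E
python3 - <<'E'
from h import *
t=env.camera_info('top');s=env.camera_info('side')
T=lambda u,v:(230+u/5,200+v/5); T2=lambda u,v:(370+(u-400)/5,195+v/5)
S=lambda u,v:(245+u/4,205+(v-255)/4); S2=lambda u,v:(295+(u-400)/4,150+(v-255)/4)
pr=lambda n,x:print(n,np.round(x,4))
pr('mouth T',ray(t,T(288,110),.105));pr('mouth S',ray(s,S(158,312),.105))
for p in [(38,45),(363,52),(360,225),(33,213)]: pr('plate',ray(t,T(*p),.012))
for p in [(97,349),(233,374),(143,550),(17,513)]: pr('plateS',ray(s,S(*p),.012))
pr('cw T',ray(t,T2(553,212),.094));pr('cw S',ray(s,S2(518,334),.094))
pr('hub S',ray(s,S2(490,307),.122));pr('hub T',ray(t,T2(555,158),.122))
pr('handle T',ray(t,T2(551,70),.15));pr('handle S',ray(s,S2(441,281),.15))
for p in [(492,125),(582,140),(570,215),(484,208)]: pr('stand T',ray(t,T2(*p),.055))
E
```

```text
mouth T [0.4733 0.0937]
mouth S [0.4712 0.0981]
plate [0.5409 0.2631]
plate [0.5309 0.0404]
plate [0.4113 0.0461]
plate [0.4246 0.2668]
plateS [0.5416 0.0567]
plateS [0.4152 0.0517]
plateS [0.4272 0.2748]
plateS [0.5359 0.2685]
cw T [ 0.4164 -0.27  ]
cw S [ 0.4168 -0.2658]
hub S [ 0.4466 -0.2622]
hub T [ 0.4467 -0.2672]
handle T [ 0.498  -0.2621]
handle S [ 0.4949 -0.2496]
stand T [ 0.4822 -0.2426]
stand T [ 0.4707 -0.3019]
stand T [ 0.4204 -0.2902]
stand T [ 0.4264 -0.2336]
```

```bash
python3 -m handwheel '[[8.5,-3.35,-2.48,-0.3,0],[8.5,-3.35,-2.48,-0.3,0],[8.5,-3.35,-2.48,-0.3,0],[8.5,-3.35,-2.48,-0.3,0],[8.5,-3.35,-2.48,-0.3,0],[8.5,-3.35,-2.48,-0.3,0],[8.5,-3.35,-2.48,-0.3,0],[8.5,-3.35,-2.48,-0.3,0],[8.5,-3.35,-2.48,-0.3,0],[8.5,-3.35,-2.48,-0.3,0],[8.5,-3.35,-2.48,-0.3,0],[8.5,-3.35,-2.48,-0.3,0]]' 40; python3 - <<'E'
from h import *
c,im=shot('wrist','w1')
o=env.get_obs();print(o['tool_pos'],o['joint_positions'],o['force'],np.round(c['world_to_cam'],3).tolist(),c['fx'])
print(proj(c,np.array([.473,.094,.105])))
E
```

```text
clock: 1.1
tool_pos: [0.4505, 0.0999, 0.2673]
ee_rot: [0.147, 0.989, 0.0, -0.0]
force: [1.0, 0.4, 1.0]
finger_gap: 0.995
grip_force: 0.0
[0.45468102 0.09526207 0.26714249] [ 0.03203179  0.14883731 -0.10220944  1.31842287 -0.00192136  0.3305401 ] [ 2.47993714 -3.52248994 -2.61506765] [[0.291, 0.957, -0.001, -0.227], [0.904, -0.274, 0.327, -0.434], [0.312, -0.096, -0.945, 0.284], [0.0, 0.0, 0.0, 1.0]] 353.22176688227324
(np.float64(280.6879201066102), np.float64(208.05363414557883))
```

View pics/w1.png

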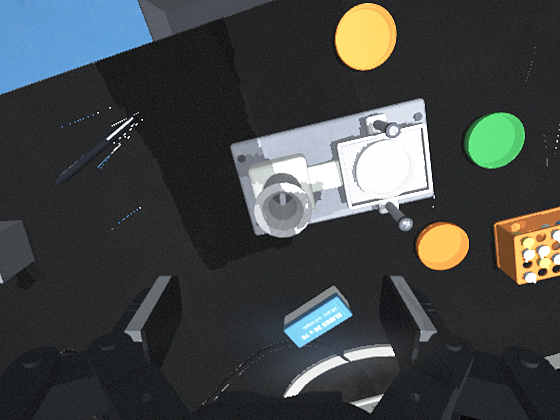

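The wrist view shows the lift, with its mouth at about (284,207) against my prediction of (281,208). The dish is at (385,163). I'll take one still close-up to refine the axis.

```bash
python3 - <<'E'
from h import *
c,im=shot('wrist','w2')
o=env.get_obs();print(o['tool_pos'],o['force'])
print(proj(c,np.array([.473,.094,.105])))
cr=cv2.resize(im[160:260,225:325],None,fx=6,fy=6,interpolation=cv2.INTER_CUBIC);cv2.imwrite('pics/w2c.png',cr)
E
```

```text
[0.45272399 0.09785857 0.26681144] [-0.34366174  0.50318125 -0.19696666]
(np.float64(284.5434547423103), np.float64(202.21846733721603))
```

View pics/w2c.png

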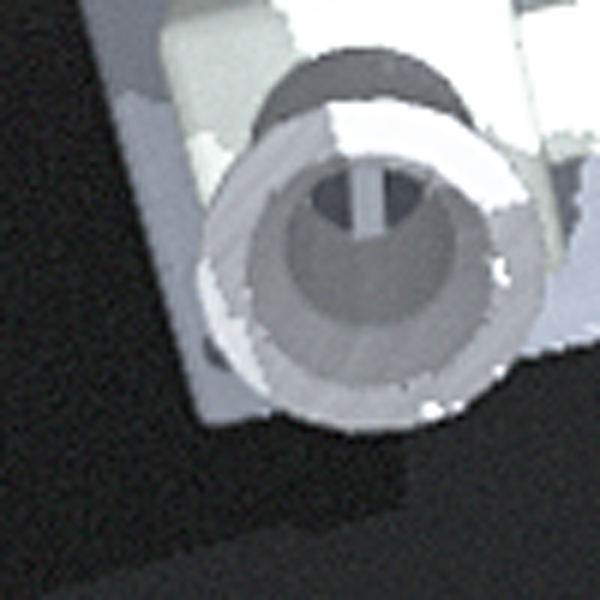

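The close-up shows the mouth rim centred at crop (373,266). The drive blade is visible down the bore, running nearly vertical in the image at crop (367,165) to (371,240).

```bash
python3 - <<'E'
from h import *
c=env.camera_info('wrist');g=lambda u,v:(225+(u+.5)/6-.5,160+(v+.5)/6-.5)
print('mouth',ray(c,g(373,266),.105),'funnel',ray(c,g(369,270),.105))
print('bore',ray(c,g(371,241),.093))
for z in(.053,.060,.065):
  a=ray(c,g(365,165),z);b=ray(c,g(370,240),z);print(z,a,b,np.degrees(np.arctan2(*(a-b)[::-1])))
o=env.get_obs();Q=R.from_quat(o['ee_rot']).as_matrix();print(o['tool_pos'],Q.round(3).tolist())
C=np.array([.447,-.266]);d=np.r_[C-o['tool_pos'][:2],0];print('to hub, tool axes cm',Q.T@d*100)
E
```

```text
mouth [0.47288966 0.09822076] funnel [0.47332432 0.09745534]
bore [0.47279423 0.09811649]
0.053 [0.47182136 0.09792836] [0.48526374 0.09476696] 166.76556275691001
0.06 [0.46986764 0.09843453] [0.48304583 0.09533526] 166.76556275691004
0.065 [0.46847213 0.09879608] [0.48146161 0.09574119] 166.76556275691001
[0.45272399 0.09785857 0.26681144] [[-0.955, 0.296, 0.0], [0.296, 0.955, -0.001], [-0.001, -0.001, -1.0]]
to hub, tool axes cm [-1.02126642e+01 -3.49279078e+01  3.10772407e-02]
```

```bash
python3 -m handwheel '[[8.5,-1.02,-3.5,0,0],[8.5,-1.02,-3.5,0,0],[8.5,-1.02,-3.5,0,0],[8.5,-1.02,-3.5,0,0],[8.5,-1.02,-3.5,0,0],[8.5,-1.02,-3.5,0,0],[8.5,-1.02,-3.5,0,0],[8.5,-1.02,-3.5,0,0],[8.5,-1.02,-3.5,0,0],[8.5,-1.02,-3.5,0,0]]'; python3 -m handwheel '[[8.5,0,0,0,-6],[8.5,0,0,0,-6],[8.5,0,0,0,-6],[8.5,0,0,0,-5],[8.5,0,0,0,0],[8.5,0,0,0,0],[8.5,0,0,0,0]]';python3 - <<'E'
from h import *
c,im=shot('wrist','w3')
for p in [(.447,-.266,.122),(.4965,-.257,.15),(.417,-.268,.094)]: print(proj(c,np.array(p)))
cv2.imwrite('pics/w3c.png',cv2.resize(im[90:330,130:430],(800,640))[:600])
print(env.get_obs()['tool_pos'],env.get_obs()['joint_positions'])
E
```

```text
clock: 2.03
tool_pos: [0.4453, -0.2639, 0.267]
ee_rot: [0.147, 0.989, 0.0, -0.0]
force: [0.9, 0.9, 0.5]
finger_gap: 0.998
grip_force: 0.0
clock: 2.62
tool_pos: [0.4458, -0.2622, 0.2671]
ee_rot: [-0.052, 0.999, 0.0, -0.0]
force: [-0.1, 0.4, 0.4]
finger_gap: 0.994
grip_force: 0.0
(np.float64(275.12768224885815), np.float64(189.71388289907705))
(np.float64(279.5552292047501), np.float64(258.2015186927208))
(np.float64(276.69250057250105), np.float64(148.62040279968014))
[ 0.44579878 -0.26230189  0.26711469] [-6.89474451e-01  2.41620550e-01  1.86832236e-02  1.34802704e+00
 -8.40185665e-07 -7.93912272e-01]
```

View pics/w3c.png

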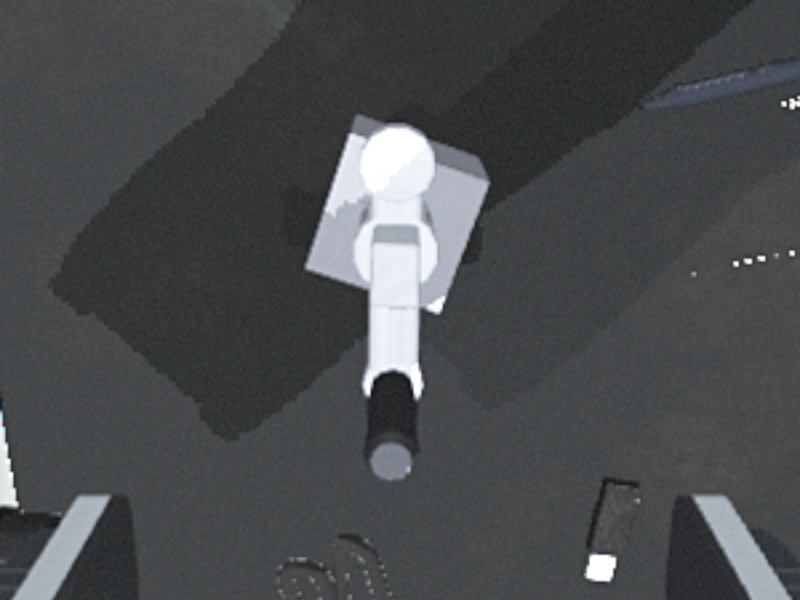

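The crank is nearly aligned with the gripper. Its hub top is at crop (395,275), handle top at (391,461), and counterweight at (397,162).

```bash
python3 - <<'E'
from h import *
c=env.camera_info('wrist');g=lambda u,v:(130+u*.375,90+v*.375)
h=ray(c,g(395,275),.122);a=ray(c,g(391,461),.15);w=ray(c,g(397,162),.098)
ang=lambda d:np.degrees(np.arctan2(d[1],d[0]))
print(h,a,w,np.hypot(*(a-h)),ang(a-h),ang(h-w),ang(a-w))
o=env.get_obs();Q=R.from_quat(o['ee_rot']).as_matrix();print('tool -x yaw',ang(-Q[:,0]),Q.T@np.r_[h-o['tool_pos'][:2],.097-o['tool_pos'][2]]*100)
E
```

```text
[ 0.44976644 -0.26322943] [ 0.50104922 -0.25899265] [ 0.41800759 -0.26599877] 0.05145750073473914 4.722825796834479 4.983528018291955 4.822553766771326
tool -x yaw 5.98384681175495 [-0.38694868 -0.1356395  17.01140703]
```

```bash
python3 -m handwheel '[[8.5,-0.4,-0.13,2,1.2],[8.5,0,0,3,0],[8.5,0,0,3,0],[8.5,0,0,3,0],[8.5,0,0,3,0],[8.5,0,0,2,0],[8.5,0,0,1,0],[8.5,0,0,0,0],[8.5,0,0,0,0]]'; python3 -m handwheel '[[0,0,0,0,0],[0,0,0,0,0],[0,0,0,0,0],[0,0,0,0,0],[0,0,0,0,0],[0,0,0,0,0],[0,0,0,0,0],[0,0,0,0,0]]' 60
```

```text
clock: 3.42
tool_pos: [0.4498, -0.2633, 0.0972]
ee_rot: [-0.042, 0.999, 0.0, -0.0]
force: [-0.3, -0.7, 0.3]
finger_gap: 0.993
grip_force: 0.0
clock: 4.08
tool_pos: [0.4501, -0.2636, 0.0976]
ee_rot: [-0.043, 0.999, -0.0, 0.0]
force: [-1.4, 0.8, 6.3]
finger_gap: 0.179
grip_force: 58.6
```

```bash
python3 -m handwheel '[[0,0,0,-0.5,0],[0,0,0,-1,0],[0,0,0,-1,0],[0,0,0,-1.5,0],[0,0,0,-2,0],[0,0,0,-2,0],[0,0,0,-2,0],[0,0,0,-2,0],[0,0,0,-1.5,0],[0,0,0,-0.5,0],[0,0,0,0,0],[0,0,0,0,0]]'; python3 - <<'E'
from h import *
o=env.get_obs();Q=R.from_quat(o['ee_rot']).as_matrix();print(o['tool_pos'],Q.T@np.r_[np.array([.473,.0975])-o['tool_pos'][:2],0]*100,o['joint_positions'])
c,im=shot('wrist','w4');cv2.imwrite('pics/w4c.png',cv2.resize(im[:,130:430],None,fx=1.4,fy=1.4))
E
```

```text
clock: 5.08
tool_pos: [0.4497, -0.2633, 0.2365]
ee_rot: [-0.043, 0.999, 0.0, -0.0]
force: [-0.2, -1.0, -2.8]
finger_gap: 0.177
grip_force: 58.9
[ 0.44969787 -0.26329516  0.23650994] [-5.40976829e+00  3.57476653e+01  1.49161175e-02] [-6.86137239e-01  2.55386660e-01 -4.49158208e-02  1.27122011e+00
 -1.27813685e-05 -7.71833645e-01]
```

View pics/w4c.png

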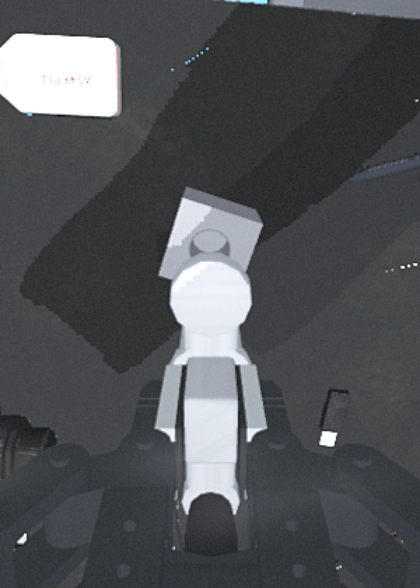

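The crank is held. The hub top is at crop (188–238, 358–465) between the pads. I'll check its offset in the grip.

```bash
python3 - <<'E'
from h import *
c=env.camera_info('wrist');o=env.get_obs();Q=R.from_quat(o['ee_rot']).as_matrix();t=o['tool_pos']
for p in [(188,358),(238,358),(184,460),(240,460),(211,412)]:
  q=ray(c,(130+p[0]/1.4,p[1]/1.4),t[2]+.0244);print((Q.T@np.r_[q-t[:2],0]*1000).round(1))
E
```

```text
[23.6 -5.3  0. ]
[23.6  8.   0. ]
[-8.9 -6.9 -0. ]
[-8.9  9.1  0. ]
[7.  0.8 0. ]
```

```bash
python3 - <<'E'
from h import *
im=cv2.imread('pics/w4.png',0);c=env.camera_info('wrist');o=env.get_obs();Q=R.from_quat(o['ee_rot']).as_matrix();t=o['tool_pos']
p=im[245:350,276:286].mean(1)
for i in range(0,105):
  q=ray(c,(280.5,245+i),t[2]+.0244);print(245+i,int(p[i]),round((Q.T@np.r_[q-t[:2],0]*1000)[0],1),end=' | ')
E
```

```text
245 234 28.0 | 246 234 27.6 | 247 234 27.2 | 248 234 26.8 | 249 234 26.3 | 250 233 25.9 | 251 233 25.5 | 252 234 25.1 | 253 237 24.7 | 254 216 24.3 | 255 172 23.9 | 256 164 23.5 | 257 167 23.1 | 258 166 22.6 | 259 166 22.2 | 260 167 21.8 | 261 168 21.4 | 262 168 21.0 | 263 169 20.6 | 264 168 20.1 | 265 169 19.7 | 266 168 19.3 | 267 168 18.9 | 268 168 18.5 | 269 169 18.0 | 270 169 17.6 | 271 170 17.2 | 272 169 16.8 | 273 169 16.3 | 274 170 15.9 | 275 169 15.5 | 276 169 15.0 | 277 170 14.6 | 278 169 14.2 | 279 169 13.7 | 280 169 13.3 | 281 170 12.9 | 282 168 12.4 | 283 172 12.0 | 284 184 11.6 | 285 204 11.1 | 286 221 10.7 | 287 225 10.2 | 288 229 9.8 | 289 229 9.4 | 290 230 8.9 | 291 231 8.5 | 292 230 8.0 | 293 230 7.6 | 294 229 7.1 | 295 229 6.7 | 296 228 6.2 | 297 228 5.8 | 298 227 5.3 | 299 228 4.9 | 300 227 4.4 | 301 228 4.0 | 302 228 3.5 | 303 228 3.1 | 304 230 2.6 | 305 229 2.2 | 306 229 1.7 | 307 229 1.2 | 308 228 0.8 | 309 228 0.3 | 310 229 -0.2 | 311 228 -0.6 | 312 228 -1.1 | 313 228 -1.5 | 314 228 -2.0 | 315 227 -2.5 | 316 226 -3.0 | 317 226 -3.4 | 318 225 -3.9 | 319 224 -4.4 | 320 224 -4.8 | 321 223 -5.3 | 322 223 -5.8 | 323 222 -6.3 | 324 222 -6.7 | 325 223 -7.2 | 326 223 -7.7 | 327 223 -8.2 | 328 225 -8.7 | 329 222 -9.1 | 330 208 -9.6 | 331 221 -10.1 | 332 227 -10.6 | 333 225 -11.1 | 334 224 -11.6 | 335 224 -12.1 | 336 224 -12.5 | 337 225 -13.0 | 338 225 -13.5 | 339 225 -14.0 | 340 225 -14.5 | 341 225 -15.0 | 342 225 -15.5 | 343 225 -16.0 | 344 224 -16.5 | 345 226 -17.0 | 346 227 -17.5 | 347 226 -18.0 | 348 225 -18.5 | 349 226 -19.0 |
```

```bash
python3 -m handwheel '[[0,-0.45,2.98,0,0],[0,-0.45,2.98,0,0],[0,-0.45,2.98,0,0],[0,-0.45,2.98,0,0],[0,-0.45,2.98,0,0],[0,-0.45,2.98,0,0],[0,-0.45,2.98,0,0],[0,-0.45,2.98,0,0],[0,-0.45,2.98,0,0],[0,-0.45,2.98,0,0],[0,-0.45,2.98,0,0],[0,-0.45,2.98,0,0]]'; python3 -m handwheel '[[0,0,0,0,-7.08],[0,0,0,0,-7.08],[0,0,0,0,-7.08],[0,0,0,0,-7.08],[0,0,0,0,-7.08],[0,0,0,0,-7.08],[0,0,0,0,-7.08],[0,0,0,0,-7.08],[0,0,0,0,-7.08],[0,0,0,0,-7.08],[0,0,0,0,-7.08],[0,0,0,0,-7.08]]';  python3 -m handwheel '[[0,0,0,0,-7.08],[0,0,0,0,-7.08],[0,0,0,0,-7.08],[0,0,0,0,-7.08],[0,0,0,0,-7.08],[0,0,0,0,-7.08],[0,0,0,0,-7.08],[0,0,0,0,-7.08],[0,0,0,0,-7.08],[0,0,0,0,-7.08],[0,0,0,0,-7.08],[0,0,0,0,-7.08]]'; python3 -m handwheel '[[0,0,0,0,0],[0,0,0,0,0],[0,0,0,0,0],[0,0,0,0,0]]'; cat >> h.py <<'E'
def st(tx=.473,ty=.0975):
    o=env.get_obs();Q=R.from_quat(o['ee_rot']).as_matrix();t=o['tool_pos']
    hub=t+Q@[.0008,0,0];d=Q.T@np.r_[np.array([tx,ty])-hub[:2],0]*1000
    print('TCP',t.round(4),'tip z',round(t[2]-.0876,4),'yaw',np.degrees(np.arctan2(-Q[1,0],-Q[0,0])).round(1),'toolxy mm',d[:2].round(1),'q6',o['joint_positions'][5].round(3),'F',o['force'].round(1),'T',o['torque'].round(2),'grip',o['grip_force'].round(0))
E
python3 -c "from h import *;st()"
```

```text
clock: 6.13
tool_pos: [0.4724, 0.099, 0.2362]
ee_rot: [-0.043, 0.999, -0.0, -0.001]
force: [0.9, 0.4, -1.3]
finger_gap: 0.172
grip_force: 59.2
clock: 7.13
tool_pos: [0.4726, 0.0974, 0.236]
ee_rot: [0.708, -0.706, -0.001, 0.001]
force: [0.4, -1.0, -2.4]
finger_gap: 0.175
grip_force: 59.5
clock: 8.13
tool_pos: [0.4726, 0.0974, 0.236]
ee_rot: [0.999, -0.042, -0.001, 0.0]
force: [0.6, 0.5, -2.3]
finger_gap: 0.177
grip_force: 59.5
clock: 8.47
tool_pos: [0.473, 0.0974, 0.2369]
ee_rot: [0.999, -0.047, -0.0, 0.0]
force: [0.1, -0.2, -2.6]
finger_gap: 0.176
grip_force: 59.5Traceback (most recent call last):
  File "<string>", line 1, in <module>
    from h import *;st()
                    ~~^^
  File "h.py", line 15, in st
    print('TCP',t.round(4),'tip z',round(t[2]-.0876,4),'yaw',np.degrees(np.arctan2(-Q[1,0],-Q[0,0])).round(1),'toolxy mm',d[:2].round(1),'q6',o['joint_positions'][5].round(3),'F',o['force'].round(1),'T',o['torque'].round(2),'grip',o['grip_force'].round(0))
                                                                                                                                                                                                                                       ^^^^^^^^^^^^^^^^^^^^^
AttributeError: 'float' object has no attribute 'round'
```

```bash
sed -i "s/'grip',o\['grip_force'\].round(0)/'grip',round(float(o['grip_force']))/" h.py; python3 -m handwheel '[[0,-0.08,0,1.5,0],[0,0,0,1.5,0],[0,0,0,1,0],[0,0,0,0.5,0],[0,0,0,0,0]]'; python3 -m handwheel '[[0,0,0,0.3,0],[0,0,0,0.3,0],[0,0,0,0.3,0],[0,0,0,0,0]]'; python3 -c "from h import *;st()"
```

```text
clock: 8.88
tool_pos: [0.4718, 0.0975, 0.1913]
ee_rot: [0.999, -0.046, -0.001, 0.0]
force: [-0.9, -1.1, -2.0]
finger_gap: 0.174
grip_force: 59.5
clock: 9.22
tool_pos: [0.4724, 0.0975, 0.1829]
ee_rot: [0.999, -0.045, 0.0, 0.0]
force: [1.4, -0.1, -3.1]
finger_gap: 0.175
grip_force: 59.4
TCP [0.4724 0.0975 0.1829] tip z 0.0953 yaw 174.8 toolxy mm [-0.2 -0.1] q6 -3.017 F [ 1.4 -0.1 -3.1] T [-0.09 -0.22  0.01] grip 59
```

```bash
python3 -m handwheel '[[0,0,0,0.25,0],[0,0,0,0.25,0],[0,0,0,0.25,0],[0,0,0,0,0],[0,0,0,0,0]]'; python3 -c "from h import *;st()"; python3 -m handwheel '[[0,0,0,0.25,0],[0,0,0,0.25,0],[0,0,0,0.2,0],[0,0,0,0,0],[0,0,0,0,0]]'; python3 -c "from h import *;st()"
```

```text
clock: 9.63
tool_pos: [0.4726, 0.0973, 0.1755]
ee_rot: [0.999, -0.045, 0.0, 0.0]
force: [4.0, -2.8, -6.4]
finger_gap: 0.173
grip_force: 59.0
TCP [0.4726 0.0973 0.1755] tip z 0.0879 yaw 174.8 toolxy mm [-0.4 -0.2] q6 -3.017 F [ 4.  -2.8 -6.4] T [-0.66 -1.1  -0.03] grip 59
clock: 10.05
tool_pos: [0.4726, 0.0973, 0.1685]
ee_rot: [0.999, -0.045, 0.0, 0.0]
force: [4.6, -3.4, -4.8]
finger_gap: 0.174
grip_force: 59.1
TCP [0.4726 0.0973 0.1685] tip z 0.0809 yaw 174.8 toolxy mm [-0.4 -0.2] q6 -3.017 F [ 4.6 -3.4 -4.8] T [-0.97 -1.5  -0.02] grip 59
```

```bash
python3 -m handwheel '[[0,0.1,0.08,0,0],[0,0,0,0,0],[0,0,0,0,0]]'; python3 -c "from h import *;st()"
```

```text
clock: 10.3
tool_pos: [0.4731, 0.0967, 0.1685]
ee_rot: [0.999, -0.045, -0.0, -0.0]
force: [3.4, -0.5, -3.3]
finger_gap: 0.174
grip_force: 59.4
TCP [0.4731 0.0967 0.1685] tip z 0.0809 yaw 174.8 toolxy mm [-0.9 -0.8] q6 -3.019 F [ 3.4 -0.5 -3.3] T [-0.31 -0.84 -0.02] grip 59
```

```bash
python3 -m handwheel '[[0,0.08,0.03,0,0],[0,0,0,0.2,0],[0,0,0,0.2,0],[0,0,0,0.2,0],[0,0,0,0,0],[0,0,0,0,0]]'; python3 -c "from h import *;st()"
```

```text
clock: 10.8
tool_pos: [0.4739, 0.0962, 0.1625]
ee_rot: [0.999, -0.045, -0.0, 0.0]
force: [1.0, -1.0, -2.7]
finger_gap: 0.18
grip_force: 59.4
TCP [0.4739 0.0962 0.1625] tip z 0.0749 yaw 174.8 toolxy mm [-1.8 -1.2] q6 -3.02 F [ 1.  -1.  -2.7] T [-0.36 -0.4   0.04] grip 59
```

```bash
python3 -m handwheel '[[0,0.02,0.02,0.2,0],[0,0,0,0.2,0],[0,0,0,0.2,0],[0,0,0,0,0],[0,0,0,0,0]]'; python3 -c "from h import *;st()"; python3 -m handwheel '[[0,0,0,0.1,0],[0,0,0,0.1,0],[0,0,0,0.1,0],[0,0,0,0,0],[0,0,0,0,0]]'; python3 -c "from h import *;st()"
```

```text
clock: 11.22
tool_pos: [0.4743, 0.0959, 0.1565]
ee_rot: [0.999, -0.045, 0.0, 0.0]
force: [2.1, -3.7, -4.3]
finger_gap: 0.18
grip_force: 59.2
TCP [0.4743 0.0959 0.1565] tip z 0.0689 yaw 174.8 toolxy mm [-2.2 -1.5] q6 -3.02 F [ 2.1 -3.7 -4.3] T [-0.85 -0.87 -0.01] grip 59
clock: 11.63
tool_pos: [0.4745, 0.0958, 0.1537]
ee_rot: [0.999, -0.045, 0.0, 0.0]
force: [4.5, -5.8, -1.6]
finger_gap: 0.174
grip_force: 59.6
TCP [0.4745 0.0958 0.1537] tip z 0.0661 yaw 174.8 toolxy mm [-2.4 -1.6] q6 -3.02 F [ 4.5 -5.8 -1.6] T [-1.34 -0.96  0.02] grip 60
```

```bash
python3 -m handwheel '[[0,0.06,0.1,0,0],[0,0,0,0,0],[0,0,0,0.1,0],[0,0,0,0.1,0],[0,0,0,0.1,0],[0,0,0,0,0],[0,0,0,0,0]]'; python3 -c "from h import *;st()"
```

```text
clock: 12.22
tool_pos: [0.4745, 0.0951, 0.1505]
ee_rot: [0.999, -0.045, -0.0, -0.0]
force: [1.9, -1.4, -3.5]
finger_gap: 0.174
grip_force: 59.4
TCP [0.4745 0.0951 0.1505] tip z 0.0629 yaw 174.8 toolxy mm [-2.5 -2.3] q6 -3.022 F [ 1.9 -1.4 -3.5] T [-0.31 -0.49 -0.02] grip 59
```

```bash
for i in 1; do python3 -m handwheel '[[0,0.02,0.02,0.1,0],[0,0,0,0.1,0],[0,0,0,0.1,0],[0,0,0,0,0],[0,0,0,0,0]]'>/dev/null; python3 -c "from h import *;st()"; done; python3 -m handwheel '[[0,0,0,0.1,0],[0,0,0,0.1,0],[0,0,0,0,0],[0,0,0,0,0]]'>/dev/null; python3 -c "from h import *;st()"
```

```text
TCP [0.4747 0.0948 0.1475] tip z 0.0599 yaw 174.8 toolxy mm [-2.7 -2.5] q6 -3.023 F [ 0. -1. -2.] T [-0.04  0.02 -0.04] grip 59
TCP [0.4748 0.0948 0.1456] tip z 0.058 yaw 174.8 toolxy mm [-2.8 -2.5] q6 -3.023 F [-1.  -0.3 -1.9] T [-0.11 -0.    0.01] grip 59
```

```bash
python3 -m handwheel '[[0,0,0,0.1,0],[0,0,0,0.1,0],[0,0,0,0,0],[0,0,0,0,0]]'>/dev/null; python3 -c "from h import *;st()"
```

```text
TCP [0.4748 0.0948 0.1436] tip z 0.056 yaw 174.8 toolxy mm [-2.8 -2.5] q6 -3.023 F [-0.4 -0.4 -2.6] T [-0.05  0.08 -0.01] grip 59
```

```bash
python3 -m handwheel '[[0,0,0,0.1,0],[0,0,0,0.1,0],[0,0,0,0,0],[0,0,0,0,0]]'>/dev/null; python3 -c "from h import *;st()";  python3 -m handwheel '[[0,0,0,0.1,0],[0,0,0,0.1,0],[0,0,0,0,0],[0,0,0,0,0]]'>/dev/null; python3 -c "from h import *;st()"
```

```text
TCP [0.4748 0.0948 0.1416] tip z 0.054 yaw 174.8 toolxy mm [-2.8 -2.5] q6 -3.023 F [ 0.2 -0.1 -2.6] T [ 0.02  0.02 -0.01] grip 59
TCP [0.4748 0.0948 0.1396] tip z 0.052 yaw 174.8 toolxy mm [-2.8 -2.5] q6 -3.023 F [-0.2  0.4 -1.9] T [-0.04  0.03 -0.03] grip 59
```

```bash
python3 -m handwheel '[[0,0,0,0.1,0],[0,0,0,0.1,0],[0,0,0,0,0],[0,0,0,0,0]]'>/dev/null; python3 -c "from h import *;st()";  python3 -m handwheel '[[0,0,0,0.1,0],[0,0,0,0.1,0],[0,0,0,0,0],[0,0,0,0,0]]'>/dev/null; python3 -c "from h import *;st()"
```

```text
TCP [0.4749 0.0948 0.1377] tip z 0.0501 yaw 174.8 toolxy mm [-3.  -2.5] q6 -3.023 F [-0.1 -1.4 -0.4] T [-0.09  0.02  0.05] grip 60
TCP [0.4749 0.0948 0.1357] tip z 0.0481 yaw 174.8 toolxy mm [-3.  -2.5] q6 -3.023 F [0.5 0.7 1.4] T [-0.12  0.05 -0.06] grip 60
```

```bash
python3 -m handwheel '[[0,0,0,0.1,0],[0,0,0,0.1,0],[0,0,0,0,0],[0,0,0,0,0]]'>/dev/null; python3 -c "from h import *;st()"
```

```text
TCP [0.4749 0.0948 0.1337] tip z 0.0461 yaw 174.8 toolxy mm [-3.  -2.5] q6 -3.023 F [-0.  -0.7  2. ] T [-0.11 -0.01  0.01] grip 60
```

```bash
python3 -m handwheel '[[0,0,0,-0.15,0],[0,0,0,0,3],[0,0,0,0,3],[0,0,0,0,0]]'>/dev/null; python3 -c "from h import *;st()";python3 -m handwheel '[[0,0,0,0,3],[0,0,0,0,3],[0,0,0,0,0],[0,0,0,0,0]]'>/dev/null; python3 -c "from h import *;st()"; python3 -m handwheel '[[0,0,0,0,3],[0,0,0,0,3],[0,0,0,0,0],[0,0,0,0,0]]'>/dev/null; python3 -c "from h import *;st()"; python3 -m handwheel '[[0,0,0,0,3],[0,0,0,0,3],[0,0,0,0,0],[0,0,0,0,0]]'>/dev/null; python3 -c "from h import *;st()"
```

```text
TCP [0.4749 0.0948 0.1353] tip z 0.0477 yaw 168.7 toolxy mm [-3.2 -2.2] q6 -2.916 F [ 0.8 -0.8  1. ] T [-0.02 -0.06 -0.04] grip 60
TCP [0.4749 0.0948 0.1352] tip z 0.0476 yaw 163.0 toolxy mm [-3.4 -2. ] q6 -2.816 F [-0.1 -0.2  1.1] T [ 0.05  0.01 -0.02] grip 60
TCP [0.4749 0.0948 0.1352] tip z 0.0476 yaw 157.0 toolxy mm [-3.6 -1.8] q6 -2.712 F [-0.2 -0.5  1.3] T [-0.18 -0.05  0.02] grip 60
TCP [0.4748 0.0947 0.1352] tip z 0.0476 yaw 151.0 toolxy mm [-3.8 -1.6] q6 -2.607 F [ 1.3 -2.2  2.1] T [-0.62 -0.07  0.02] grip 60
```

```bash
python3 -m handwheel '[[0,0,0,-0.1,5],[0,0,0,0,5],[0,0,0,0,5],[0,0,0,0,5],[0,0,0,0,5],[0,0,0,0,5]]'>/dev/null; python3 -c "from h import *;st()";python3 -m handwheel '[[0,0,0,0,5],[0,0,0,0,5],[0,0,0,0,5],[0,0,0,0,5],[0,0,0,0,5],[0,0,0,0,5],[0,0,0,0,0]]'>/dev/null; python3 - <<'E'
from h import *
st()
c,im=shot('side','s5');a=cv2.imread('pics/side0.png')
f=lambda i:cv2.resize(i[200:285,240:315],None,fx=5,fy=5,interpolation=cv2.INTER_CUBIC)
cv2.imwrite('pics/s5c.png',np.hstack([f(a),f(im)]))
E
```

```text
TCP [0.475  0.0948 0.1362] tip z 0.0486 yaw 120.8 toolxy mm [-4.1  0.3] q6 -2.079 F [ 1.  -0.7  0.4] T [-0.27 -0.2   0.08] grip 60
TCP [0.4751 0.0949 0.1362] tip z 0.0486 yaw 90.8 toolxy mm [-3.4  2.1] q6 -1.555 F [2.  0.5 0.6] T [-0.02 -0.42  0.02] grip 60
```

View pics/s5c.png

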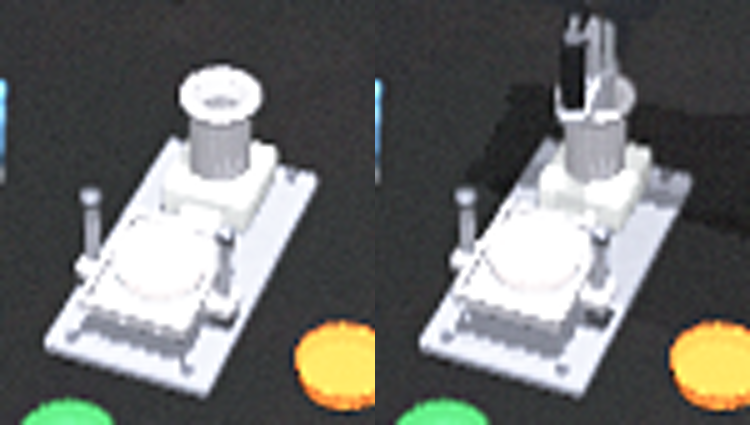

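The platform has risen: the dish moved from crop y≈258 to ≈250. The fork is seated and driving, so I continue winding.

```bash
python3 -m handwheel '[[0,0,0,0,6],[0,0,0,0,6],[0,0,0,0,6],[0,0,0,0,6],[0,0,0,0,6],[0,0,0,0,6],[0,0,0,0,6],[0,0,0,0,6],[0,0,0,0,6],[0,0,0,0,6],[0,0,0,0,6],[0,0,0,0,0]]'>/dev/null; python3 -c "from h import *;st()"; python3 -m handwheel '[[0,0,0,0,6],[0,0,0,0,6],[0,0,0,0,6],[0,0,0,0,6],[0,0,0,0,6],[0,0,0,0,6],[0,0,0,0,6],[0,0,0,0,6],[0,0,0,0,6],[0,0,0,0,6],[0,0,0,0,0]]'>/dev/null; python3 -c "from h import *;st()"
```

```text
TCP [0.4754 0.0949 0.1364] tip z 0.0488 yaw 24.8 toolxy mm [0.3 3.4] q6 -0.404 F [ 3.7  0.4 -0.2] T [ 0.01 -0.97  0.02] grip 60
TCP [0.4755 0.0947 0.1364] tip z 0.0488 yaw -35.1 toolxy mm [2.9 0.9] q6 0.641 F [ 5.2 -0.7  0.7] T [-0.43 -1.3  -0.01] grip 60
```

```bash
python3 -m handwheel '[[0,-0.08,0.06,0,0],[0,0,0,0,6],[0,0,0,0,6],[0,0,0,0,6],[0,0,0,0,6],[0,0,0,0,6],[0,0,0,0,6],[0,0,0,0,6],[0,0,0,0,6],[0,0,0,0,6],[0,0,0,0,0]]'>/dev/null; python3 -c "from h import *;st()"; python3 -m handwheel '[[0,0,0,0,6],[0,0,0,0,6],[0,0,0,0,6],[0,0,0,0,6],[0,0,0,0,6],[0,0,0,0,6],[0,0,0,0,6],[0,0,0,0,6],[0,0,0,0,0]]'>/dev/null; python3 -c "from h import *;st()"
```

```text
TCP [0.4758 0.0945 0.1361] tip z 0.0485 yaw -89.1 toolxy mm [ 2.2 -2.8] q6 1.583 F [ 3.  -3.6  0.8] T [-1.09 -0.64  0.05] grip 60
TCP [0.4755 0.0945 0.136 ] tip z 0.0484 yaw -137.0 toolxy mm [-0.6 -3.9] q6 2.42 F [ 1.4 -4.6  1.4] T [-1.34 -0.38  0.06] grip 60
```

```bash
python3 -m handwheel '[[0,0,0,0,6],[0,0,0,0,6],[0,0,0,0,6],[0,0,0,0,6],[0,0,0,0,6],[0,0,0,0,6],[0,0,0,0,0]]'; python3 -c "from h import *;st()"
```

```text
clock: 21.6
tool_pos: [0.4753, 0.0946, 0.136]
ee_rot: [0.998, 0.061, -0.001, 0.0]
force: [0.9, -4.5, 0.1]
finger_gap: 0.173
grip_force: 59.9
TCP [0.4753 0.0946 0.136 ] tip z 0.0484 yaw -173.0 toolxy mm [-2.8 -3.1] q6 3.047 F [ 0.9 -4.5  0.1] T [-1.34  0.    0.06] grip 60
```

```bash
python3 -m handwheel '[[0,0,0.1,0,0],[8.5,0,0,0,0],[8.5,0,0,0,0],[8.5,0,0,0,0],[8.5,0,0,0,0],[8.5,0,0,0,0],[8.5,0,0,-2,0],[8.5,0,0,-2.5,0],[8.5,0,0,-2.5,0],[8.5,0,0,0,-6],[8.5,0,0,0,-7],[8.5,0,0,0,-7]]'; python3 -m handwheel '[[8.5,0,0,0,-7],[8.5,0,0,0,-7],[8.5,0,0,0,-7],[8.5,0,0,0,-7],[8.5,0,0,0,-7],[8.5,0,0,0,-7],[8.5,0,0,0,-7],[8.5,0,0,0,-7],[8.5,0,0,0,-7],[8.5,0,0,0,-7],[8.5,0,0,0,-7],[8.5,0,0,0,-7]]' >/dev/null;python3 -m handwheel '[[8.5,0,0,0,-7],[8.5,0,0,0,-7],[8.5,0,0,0,-7],[8.5,0,0,0,-7],[8.5,0,0,0,-7],[8.5,0,0,0,-7],[8.5,0,0,0,-7],[8.5,0,0,0,-7],[8.5,0,0,0,-7],[8.5,0,0,0,-7],[8.5,0,0,0,0],[8.5,0,0,0,0]]' >/dev/null; python3 - <<'E'
from h import *
st()
c,im=shot('wrist','w6');cv2.imwrite('pics/w6c.png',cv2.resize(im[60:380,80:480],None,fx=1.8,fy=1.8))
E
```

```text
clock: 22.6
tool_pos: [0.4762, 0.0939, 0.2066]
ee_rot: [0.972, 0.235, 0.0, 0.0]
force: [0.9, -0.3, 0.3]
finger_gap: 0.998
grip_force: 0.0
TCP [0.476  0.0939 0.2062] tip z 0.1186 yaw 0.6 toolxy mm [2.1 3.7] q6 0.015 F [0.3 0.8 0.2] T [-0.09 -0.   -0.05] grip 0
```

View pics/w6c.png

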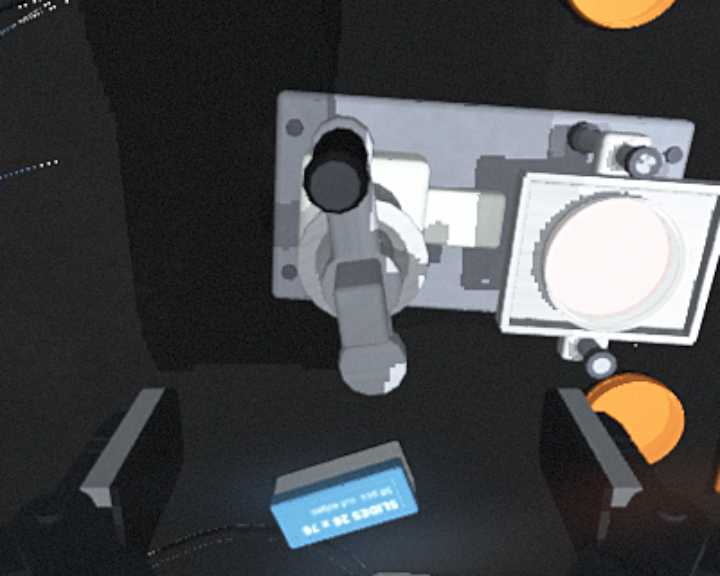

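The dish is centred on the raised tray at crop (610,260). The crank stands in the throat, leaning slightly, with its hub top at crop (362,315), handle at (335,180) and counterweight at (373,365).

```bash
python3 - <<'E'
from h import *
c=env.camera_info('wrist');g=lambda u,v:(80+u/1.8,60+v/1.8)
ang=lambda d:np.degrees(np.arctan2(d[1],d[0]))
h=ray(c,g(362,317),.160);a=ray(c,g(335,188),.188);w=ray(c,g(373,365),.136);print(h,a,w,ang(a-h),ang(h-w),ang(a-w))
o=env.get_obs();Q=R.from_quat(o['ee_rot']).as_matrix();print(Q.T@np.r_[h-o['tool_pos'][:2],0]*100)
for z in(.080,.083,.086,.089): print(z,np.hypot(*(ray(c,g(525,173),z)-ray(c,g(500,330),z))),[round(x,4) for x in ray(c,g(610,260),z+.008)])
E
```

```text
[0.47567657 0.09496917] [0.42720184 0.08743721] [0.50589071 0.09947054] -171.16805714283817 -171.52627879820233 -171.3055226596445
[2.77665815e-02 1.09837631e-01 8.19824639e-06]
0.08 0.07366056755100543 [np.float64(0.4796), np.float64(0.2024)]
0.083 0.07283775662608474 [np.float64(0.4785), np.float64(0.2012)]
0.086 0.07201494570116405 [np.float64(0.4775), np.float64(0.1999)]
0.089 0.07119213477624331 [np.float64(0.4765), np.float64(0.1987)]
```

```bash
python3 -m handwheel '[[8.5,0.03,0.11,0,-4],[8.5,0,0,0,-4],[8.5,0,0,2.5,0],[8.5,0,0,2.5,0],[8.5,0,0,1.5,0],[8.5,0,0,0.5,0],[8.5,0,0,0,0]]' 25; python3 -m handwheel '[[0,0,0,0,0],[0,0,0,0,0],[0,0,0,0,0],[0,0,0,0,0],[0,0,0,0,0],[0,0,0,0,0],[0,0,0,0,0],[0,0,0,0,0]]' 25; python3 -c "from h import *;st()"
```

```text
clock: 25.23
tool_pos: [0.4751, 0.0949, 0.1354]
ee_rot: [-0.076, 0.997, 0.0, -0.001]
force: [-0.7, -0.2, -0.1]
finger_gap: 0.993
grip_force: 0.0
clock: 25.9
tool_pos: [0.4758, 0.0948, 0.1363]
ee_rot: [-0.077, 0.997, -0.0, 0.0]
force: [1.9, -0.2, -1.0]
finger_gap: 0.179
grip_force: 31.9
TCP [0.4758 0.0948 0.1363] tip z 0.0487 yaw 8.8 toolxy mm [1.5 3.1] q6 -0.125 F [ 1.9 -0.2 -1. ] T [-0.33 -0.17  0.04] grip 32
```

```bash
python3 -m handwheel '[[0,0,0,0,3],[0,0,0,0,3],[0,0,0,0,0],[0,0,0,0,0]]'>/dev/null; python3 -c "from h import *;st()"; python3 -m handwheel '[[0,0,0,0,2],[0,0,0,0,2],[0,0,0,0,0],[0,0,0,0,0]]'>/dev/null; python3 -c "from h import *;st()"
```

```text
TCP [0.4758 0.0948 0.1362] tip z 0.0486 yaw 2.9 toolxy mm [1.8 2.8] q6 -0.022 F [-0.3 -2.4 -0.8] T [-0.51 -0.28  0.04] grip 32
TCP [0.4758 0.0948 0.1362] tip z 0.0486 yaw -1.0 toolxy mm [2.  2.6] q6 0.047 F [ 1.6 -2.2  0.3] T [-0.63 -0.32  0.06] grip 32
```

```bash
for i in 1; do python3 -m handwheel '[[0,0,0,0,2],[0,0,0,0,2],[0,0,0,0,0],[0,0,0,0,0]]'>/dev/null; python3 -c "from h import *;st()"; done; python3 -m handwheel '[[0,0,0,0,2],[0,0,0,0,2],[0,0,0,0,0],[0,0,0,0,0]]'>/dev/null; python3 -c "from h import *;st()"
```

```text
TCP [0.4757 0.0949 0.1362] tip z 0.0486 yaw -5.0 toolxy mm [2.1 2.4] q6 0.117 F [ 1.  -1.8  0.9] T [-0.64 -0.38  0.02] grip 32
TCP [0.4757 0.0949 0.1362] tip z 0.0486 yaw -9.0 toolxy mm [2.3 2.2] q6 0.186 F [ 1.9 -3.1  0.4] T [-0.73 -0.39  0.08] grip 32
```

```bash
python3 -m handwheel '[[0,0,0,0,2],[0,0,0,0,2],[0,0,0,0,0],[0,0,0,0,0]]'>/dev/null; python3 -c "from h import *;st()"
```

```text
TCP [0.4757 0.0949 0.1362] tip z 0.0486 yaw -13.0 toolxy mm [2.4 1.9] q6 0.256 F [ 0.5 -2.7  0.3] T [-0.8  -0.39  0.03] grip 32
```

```bash
python3 -m handwheel '[[0,0,0,0,2],[0,0,0,0,2],[0,0,0,0,0],[0,0,0,0,0]]'>/dev/null; python3 -c "from h import *;st()"
```

```text
TCP [0.4757 0.0949 0.1362] tip z 0.0486 yaw -17.0 toolxy mm [2.5 1.7] q6 0.326 F [ 1.7 -2.9  0.2] T [-0.82 -0.42 -0.01] grip 32
```

```bash
python3 -m handwheel '[[0,0,0,0,2],[0,0,0,0,1],[0,0,0,0,0],[0,0,0,0,0]]'>/dev/null; python3 -c "from h import *;st()"
```

```text
TCP [0.4757 0.0949 0.1362] tip z 0.0486 yaw -20.1 toolxy mm [2.6 1.5] q6 0.379 F [ 1.9 -2.6 -0.1] T [-0.83 -0.45  0.03] grip 32
```

```bash
python3 -m handwheel '[[0,0,0,0,2],[0,0,0,0,1],[0,0,0,0,0],[0,0,0,0,0]]'>/dev/null; python3 -c "from h import *;st()"
```

```text
TCP [0.4757 0.0949 0.1362] tip z 0.0486 yaw -23.1 toolxy mm [2.7 1.3] q6 0.432 F [ 1.5 -3.6  0.4] T [-0.84 -0.45  0.12] grip 32
```

```bash
python3 -m handwheel '[[0,0,0,0,2],[0,0,0,0,0],[0,0,0,0,0]]'>/dev/null; python3 -c "from h import *;st()"; python3 -m handwheel '[[0,0,0,0,0]]'>/dev/null; python3 -c "from h import *;st()"
```

```text
TCP [0.4757 0.0949 0.1362] tip z 0.0486 yaw -25.1 toolxy mm [2.7 1.2] q6 0.467 F [ 1.1 -3.2  0.1] T [-0.85 -0.46  0.07] grip 32
TCP [0.4757 0.0949 0.1362] tip z 0.0486 yaw -25.1 toolxy mm [2.7 1.2] q6 0.467 F [ 1.2 -3.   0.1] T [-0.84 -0.51  0.02] grip 32
```

```bash
python3 -m handwheel '[[0,0,0,0,2],[0,0,0,0,0],[0,0,0,0,0]]'>/dev/null; python3 -c "from h import *;st()"; python3 -m handwheel '[[0,0,0,0,0]]'>/dev/null; python3 -c "from h import *;st()"
```

```text
TCP [0.4757 0.0949 0.1362] tip z 0.0486 yaw -27.1 toolxy mm [2.7 1.1] q6 0.502 F [ 1.3 -3.7  0.4] T [-0.89 -0.48  0.04] grip 32
TCP [0.4756 0.0949 0.1362] tip z 0.0486 yaw -27.1 toolxy mm [2.7 1.1] q6 0.502 F [ 1.6 -3.6  0.5] T [-0.87 -0.49  0.08] grip 32
```

```bash
python3 - <<'E'
from h import *
c,im=shot('side','s7');a=cv2.imread('pics/side0.png')
P=np.array([.480,.207,.04]);print([np.round(proj(c,P+[0,0,h]),2).tolist() for h in (0,.03,.035,.04)])
up=lambda i:cv2.resize(i,None,fx=8,fy=8,interpolation=cv2.INTER_CUBIC)
T=up(a[245:277,254:292]);S=up(im[215:285,248:300])   # tray with dish
r=cv2.matchTemplate(S,T,cv2.TM_CCOEFF_NORMED);_,v,_,l=cv2.minMaxLoc(r);print(v,l[0]/8+248-254,l[1]/8+215-245)
f=lambda i:cv2.resize(i[200:285,240:315],None,fx=5,fy=5,interpolation=cv2.INTER_CUBIC)
cv2.imwrite('pics/s7c.png',np.hstack([f(a),f(im)]))
E
```

```text
[[271.74, 254.28], [271.61, 247.56], [271.59, 246.42], [271.56, 245.27]]
0.7033136487007141 -0.125 -0.25
```

View pics/s7c.png

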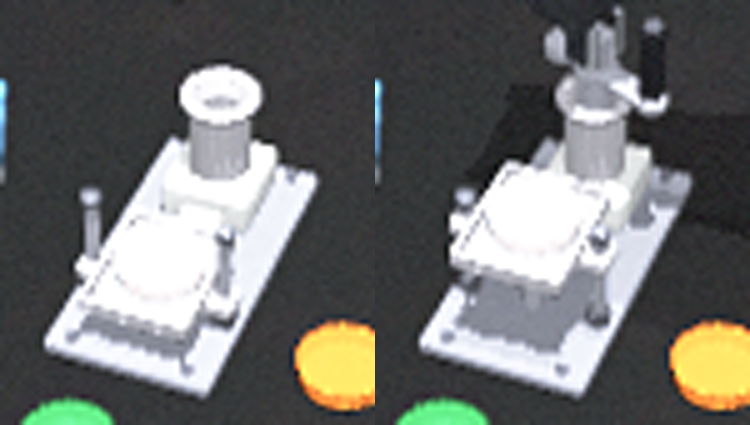

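The tray has risen about 9 px (roughly 36–41 mm), and the dish is still on it. It is near the top, so I'll feel carefully for the stop.

```bash
python3 -m handwheel '[[0,0,0,0,2],[0,0,0,0,0],[0,0,0,0,0]]'>/dev/null; python3 -c "from h import *;st()"; python3 -m handwheel '[[0,0,0,0,2],[0,0,0,0,0],[0,0,0,0,0]]'>/dev/null; python3 -c "from h import *;st()"
```

```text
TCP [0.4757 0.0949 0.1362] tip z 0.0486 yaw -29.1 toolxy mm [2.8 0.9] q6 0.537 F [ 1.5 -2.9 -0.3] T [-0.89 -0.47  0.1 ] grip 32
TCP [0.4757 0.0949 0.1362] tip z 0.0486 yaw -31.1 toolxy mm [2.8 0.8] q6 0.571 F [ 1.7 -3.5 -0.1] T [-0.97 -0.48  0.2 ] grip 32
```

```bash
python3 -m handwheel '[[0,0,0,0,2],[0,0,0,0,0],[0,0,0,0,0]]'>/dev/null; python3 -c "from h import *;st()"; python3 -m handwheel '[[0,0,0,0,2],[0,0,0,0,0],[0,0,0,0,0]]'>/dev/null; python3 -c "from h import *;st()"
```

```text
TCP [0.4757 0.0949 0.1362] tip z 0.0486 yaw -33.1 toolxy mm [2.8 0.7] q6 0.606 F [ 1.2 -2.8 -0.3] T [-1.   -0.53  0.35] grip 32
TCP [0.4757 0.095  0.1362] tip z 0.0486 yaw -35.1 toolxy mm [2.8 0.5] q6 0.641 F [ 2.  -2.9  1. ] T [-0.89 -0.5   0.53] grip 32
```

The stop is felt: torque rose from 0.1 to 0.5 N m. I unload, release and retreat.

```bash
python3 -m handwheel '[[0,-0.04,-0.07,0,-4],[0,0,0,0,-1.5],[0,0,0,0,0],[8.5,0,0,0,0],[8.5,0,0,0,0],[8.5,0,0,0,0],[8.5,0,0,0,0],[8.5,0,0,0,0],[8.5,0,0,-1.5,0],[8.5,0,0,-2.5,0],[8.5,0,0,-3,0],[8.5,0,0,-3,0]]'; python3 -m handwheel '[[8.5,0,0,-1,0],[8.5,0,0,0,0],[8.5,0,0,0,0],[8.5,0,0,0,0],[8.5,0,0,0,0],[8.5,0,0,0,0],[8.5,0,0,0,0]]'; python3 - <<'E'
from h import *
c,im=shot('wrist','w8');cv2.imwrite('pics/w8c.png',im)
E
```

```text
clock: 31.28
tool_pos: [0.475, 0.0942, 0.2372]
ee_rot: [0.256, 0.967, -0.0, -0.0]
force: [0.5, 0.3, 1.3]
finger_gap: 0.994
grip_force: 0.0
clock: 31.87
tool_pos: [0.4753, 0.0941, 0.2456]
ee_rot: [0.256, 0.967, -0.0, -0.001]
force: [-0.6, 0.4, -0.3]
finger_gap: 0.997
grip_force: 0.0
```

View pics/w8c.png

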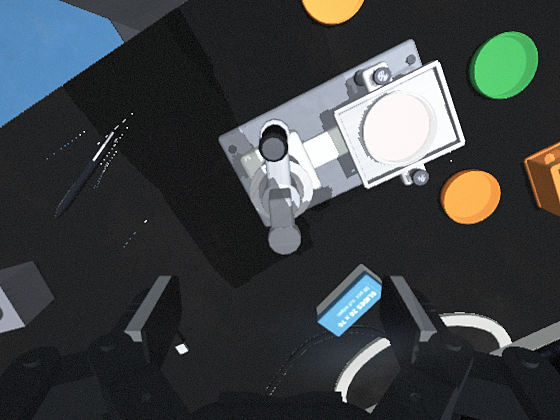

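The crank stands seated at (283,190), the dish is centred on the raised tray at (398,127), and the gripper is clear. I am handing in.

```bash
python3 -c "
from rig import env
print(env.hand_in())"
```

```text
the job is handed in; nothing more can be done
None
```

I handed the job in at about 32 s with the crank seated and released in the lift, the platform wound to its felt top stop and the dish still on it; the hand-in returned no verdict.

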